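# Dose a reagent reservoir on the slide station

### The job

Set the yellow reservoir flat in the tray of the carriage, then push the carriage by its green handle along the slide, away from the loading end, until it is fully home and the spring detent holds it under the pump's spout. Only then press the bottle's red pump cap right down and let it spring back up, and finally pull the carriage with the reservoir all the way back against the loading stop and let go. Leave the blue reservoir, the tube rack and the jar alone.

Things in the scene. Friction and masses are not known exactly. Their poses are not given: they have to be found in the camera images.
- doser: Station fixed to the bench: grey base 130 mm wide, 350 mm long (its y -205 to +145 mm), 12 mm thick, with rails. Origin: on the bench, on the slide's centre line; slide runs along its +y, loading end -y, home end +y. White pump bottle, 70 mm diameter, fixed at x +115, y +60 mm; thin red spout reaches in -x to the centre line, 187 to 216 mm high. Brass detent roller at x -48, y +108 mm.
- carriage (a joint): Travel of the aluminium carriage along the doser's +y, m: 0 = against the loading stop, 0.150 = fully home at the far stop. 1.5 N of friction; it stays where left. Over the last 15 mm a sprung roller first resists (about 6 N), then snaps behind a catch and holds it home; pulling it out again takes about 6 N.
- carriage_tray (a point): Centre of the carriage's tray floor, 30 mm above the bench; axes as the doser's. The tray pocket is 66 mm (x) by 120 mm (y) inside, its lip 6 mm thick and 8 mm high. It lies under the spout when the carriage is home.
- carriage_handle (a point): Top centre of the carriage's green upright handle, 108 mm from the tray centre towards the loading end (-y), 85 mm above the bench; axes as the doser's. The handle is a block 28 mm wide (x), 14 mm thick (y), standing 55 mm above a 36 mm wide aluminium arm; 35 mm free between it and the tray's lip.
- pump (a joint): Stroke of the pump cap, in m: 0 = up, 0.016 = fully down; a spring returns it (1.5 N at the top, 5.5 N fully down).
- pump_top (a point): Centre of the flat top of the red round pump cap, 42 mm diameter, 220 mm above the bench when up; it moves down with the cap. The spout leaves the cap towards the doser's -x, below this top.
- reservoir_yellow: Loose yellow open trough, 56 mm wide (its x), 110 mm long (its y), 45 mm high, walls 4 mm, upright sides, 0.1 to 0.2 kg, the same either way round. Origin: centre of its underside.
- reservoir_blue: Loose blue trough of the same shape and size; not wanted. Origin: centre of its underside.
- tube_rack: Orange rack 80 x 140 mm with eight white tubes with blue caps, 79 mm high, loose; not wanted. Origin: centre of its underside.
- jar: Glass jar with orange cap, 76 mm diameter, 110 mm high, loose; not wanted. Origin: centre of its underside.
Not all that is in view belongs to the job. Of the things like the reservoir_yellow, leave any that is black or brown; of the rest the larger one is meant.

How it is judged:
By the outcome, as a careful person would: the job done as asked, in the order asked, and still so for the second after the job is handed in, with the robot touching nothing.
It also fails if it takes over 72 s, if anything falls off the work surface, if the arm or the gripper's body presses on something with over 40 N, if the wrist force passes 120 N, or if a joint passes its speed limit or range.

### The arm

A 6-joint arm with a two-finger parallel gripper is mounted at the origin on the work surface. World frame = base frame: x ahead of the robot, y to its left, z up, the work surface at z = 0. Lengths are in mm, angles in rad, forces in N, time in s.
With the tool pointing down it reaches from about 375 to 825 mm from the base axis. Payload 5.5 kg.
Tool frame: the origin (TCP) lies at the very end of the fingers, on their centre line; the grasp point (between the pads) lies 19 mm behind it; z points along the fingers, y is the line along which they close (so a half turn about z gives the same grasp; the last joint's range is limited). The gripper opens to 85 mm and grips with 20 to 120 N. Pads are 22 mm wide; open, the fingers measure 114 mm over their backs; the gripper's body (76 mm by 85 mm) begins 54 mm behind the grasp point. The pads swing forward as they close: fully open they stand 13 mm farther back than shut.
Start: joints at [-1.247, 0.314, -0.047, 1.21, 0, 1.571], TCP at [190.899, -568.817, 231.299] pointing down, gripper open.
Joint ranges: [-2.67, 2.67], [-0.69, 1.73], [-1.03, 1.25], [-2.08, 2.16], [-1.42, 1.45], [-3.14, 3.14]. Speed limits (rad/s): [2.39, 2.39, 3.01, 3.14, 3.14, 3.14].

### API

Orientations are given as a unit quaternion [x, y, z, w].
In Python, from cell import sense, read_camera, camera_info, job_done, outline_of, place_of gives the robot as it stands.
- The arm moves only by the tool carry_out, never from a script. Its argument "series" is one flat list of numbers, 7 for each row, row after row: the turn, a rotation vector about the tool's x, y, z each as a share of 90 degrees, from -1 to 1, then the shift along the tool's x, y, z each as a share of 120 mm, from -1 to 1, then the finger opening in mm, from 0 to 85.4. A call has 1 to 12 rows; each row is the pose to reach, as a shift and turn from the pose commanded when the call began, along the tool's axes at that moment; what a row does not reach only later rows make up. A row lasts 1/12 s, in which the tool goes at most 41.7 mm and 7.16 degrees, less where a joint would pass 70% of its speed; a pose out of reach is approached as far as the arm can. A call with a number of a shift or a turn outside -1 to 1 is refused whole. A call with a gripper value outside its range is refused whole. The fingers move at their own pace and stop on an object; "grip_force" is the grip in N (left out, the last holds). Time passes only in rows, so rows that repeat a pose let the fingers close. It gives the time, the measured TCP pose, the force, the opening and the grip force at its end, in the units of the state.
- sense(): the state, without advancing time (a new reading comes with each control period).
- read_camera(name): name is "side" or "top" or "wrist"; returns the picture (384x512x3 uint8, red, green, blue); there is no depth.
- camera_info(name): a dict with "mtx" (3x3 intrinsics, pixels), "cam_to_world" (4x4, takes a point from camera to world coordinates). Camera axes: x right, y up, looking along -z (the intrinsics and any distortion apply to the point x, -y, -z); pixel columns grow to the right and rows downward; lengths in mm; the calibration is good to about 2 mm. A picture is of the moment at which its call begins: read the wrist's pose just before it. camera_info takes no time and is no camera call; for the wrist camera it gives the pose at the moment of the call.
- job_done(): hands the job in; it is judged then, once.
Trained networks look in the newest picture that a camera, given by its name, has taken for a name from the list of things; names that differ only in an ending like _2 or _b are one class to them, and where a whole thing is asked for, a point or a joint stands for the part that bears it (a point fixed in the world has none). Each returns a list of dicts, best first, with "p" (0 to 1); they miss things now and then, are a little off and sometimes report something else, mostly with a low value. They report only what shows in the picture. A call takes as long as a camera call. They do not tell look-alikes from the thing itself.
- outline_of(camera, label): "mask" (384x512 bool, what is visible of it) and "at" ([row, column] in pixels, amid what is visible of it).
- place_of(camera, label): "at" ([row, column] in pixels: a listed point, or the origin of a listed thing).
The state is a dict: "time_s": time; "joint_pos": joint angles; "dq": joint speeds; "joint_torque": joint torques, N m; "eef_pos": TCP position; "tcp_rot": TCP orientation; "contact_force": force on the tool from outside, world axes, zero at the start; "wrist_torque": the same for the moment, N m; "opening": opening from 0.0 (shut) to 1.0 (fully open); "grasp_force": force on a finger pad.
Only numpy, scipy, OpenCV 4.12 (cv2) and the standard library are available. Lean on these libraries where they do the work, as an engineer would, in place of code of your own. Each camera call takes 0.05 s, during which the arm holds its last target. There are 200 camera calls.

## Working session

There is one attempt and no reset: what is moved stays moved. The work goes in short steps, Python scripts to look and compute and a tool call to move; the robot and the scene stay as the last step left them, time stands still between calls to the robot, and variables do not carry over. Pictures are saved under pics/ and viewed, at most 10 in all, crops included, and the job is handed in when it is done.

Besides the shell and the picture viewer there is one more tool, called after "Call:" in YAML: its name, and indented under it one key for each argument. carry_out: Moves the arm, as the interface text tells. Its arguments: {"type":"object","properties":{"series":{"type":"array","items":{"type":"number"}},"grip_force":{"type":"number"}},"required":["series"]}

```bash
mkdir -p pics; ls
python3 - <<'E'
from cell import *
import cv2,numpy as np
s=sense();print(s)
ims=[]
for c in ("top","side"):
    im=read_camera(c);cv2.imwrite(f"pics/{c}0.png",im[:,:,::-1]);
    i=camera_info(c);print(c,np.round(i["mtx"],1).tolist(),np.round(i["cam_to_world"],3).tolist(),[k for k in i])
    for l in ("doser","carriage_tray","carriage_handle","pump_top","reservoir_yellow","reservoir_blue","tube_rack","jar"):
        print(l,[(round(d["p"],2),np.round(d["at"]).tolist()) for d in place_of(c,l)][:5])
E
```

```text
pics
{'time_s': 0.0, 'joint_pos': array([-1.24701668e+00,  3.14233178e-01, -4.80944026e-02,  1.21019812e+00,
        4.67615691e-06,  1.57081709e+00]), 'dq': array([-1.71887483e-03, -1.80346426e-03, -4.36484392e-05, -1.10078328e-03,
        3.63223744e-04,  4.15456435e-04]), 'joint_torque': array([ 1.56170932e-03, -5.39592469e+01,  3.39748800e+01,  1.95716426e-02,
        1.59088236e-04, -8.15467843e-06]), 'eef_pos': array([ 190.705807  , -568.26637213,  230.42356093]), 'tcp_rot': array([ 9.86925742e-01,  1.61173298e-01, -1.37075009e-04, -8.53757910e-04]), 'contact_force': array([ 0.58770812,  0.52206289, -0.06078456]), 'wrist_torque': array([-0.0178731 , -0.02483814,  0.01133607]), 'grasp_force': 0.0, 'opening': 0.9998221322340064}
top [[479.9, 0.0, 256.2], [0.0, 479.9, 195.6], [0.0, 0.0, 1.0]] [[-0.018, 0.999, -0.047, 536.482], [-1.0, -0.019, -0.015, -23.872], [-0.016, 0.047, 0.999, 1679.101], [0.0, 0.0, 0.0, 1.0]] ['mtx', 'cam_to_world']
doser [(0.97, [240.0, 221.0])]
carriage_tray [(0.91, [238.0, 244.0])]
carriage_handle [(0.9, [240.0, 281.0])]
pump_top [(0.82, [207.0, 198.0])]
r
[... 165 characters left out ...]
0, 344.0])]
tube_rack [(0.59, [218.0, 140.0])]
jar [(0.7, [239.0, 246.0]), (0.64, [142.0, 286.0])]
side [[458.2, 0.0, 254.1], [0.0, 458.2, 197.0], [0.0, 0.0, 1.0]] [[-0.977, 0.139, -0.164, 394.262], [-0.215, -0.698, 0.683, 970.94], [-0.019, 0.702, 0.712, 1181.846], [0.0, 0.0, 0.0, 1.0]] ['mtx', 'cam_to_world']
doser [(0.78, [272.0, 294.0]), (0.41, [174.0, 279.0])]
carriage_tray [(0.84, [243.0, 304.0])]
carriage_handle []
pump_top [(0.73, [232.0, 250.0])]
reservoir_yellow [(0.93, [144.0, 266.0]), (0.77, [198.0, 263.0]), (0.63, [171.0, 239.0]), (0.61, [175.0, 277.0])]
reservoir_blue [(0.64, [181.0, 317.0])]
tube_rack [(0.59, [350.0, 250.0])]
jar [(0.71, [204.0, 215.0]), (0.58, [350.0, 247.0])]
```

Run:
```python
import cv2
im=cv2.imread("pics/top0.png");c=im[110:300,110:430];cv2.imwrite("pics/topc.png",cv2.resize(c,None,fx=2.5,fy=2.5,interpolation=cv2.INTER_CUBIC))
im=cv2.imread("pics/side0.png");cv2.imwrite("pics/sidec.png",cv2.resize(im[100:384,120:420],None,fx=2,fy=2,interpolation=cv2.INTER_CUBIC))
```

```text
(no output)
```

View pics/topc.png

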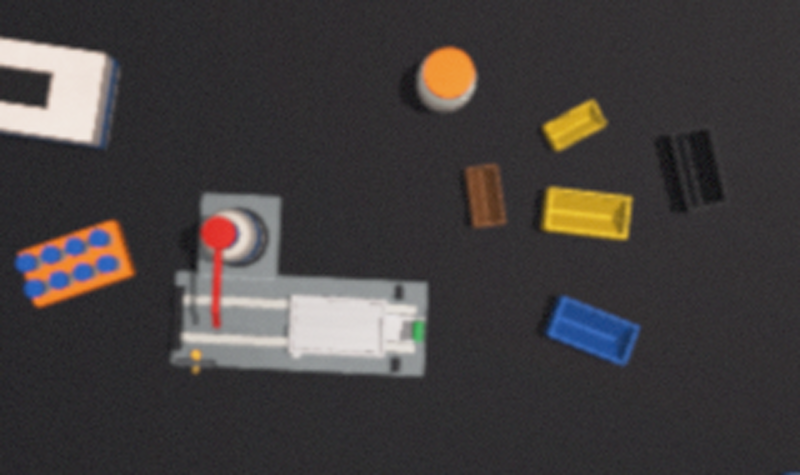

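View pics/sidec.png

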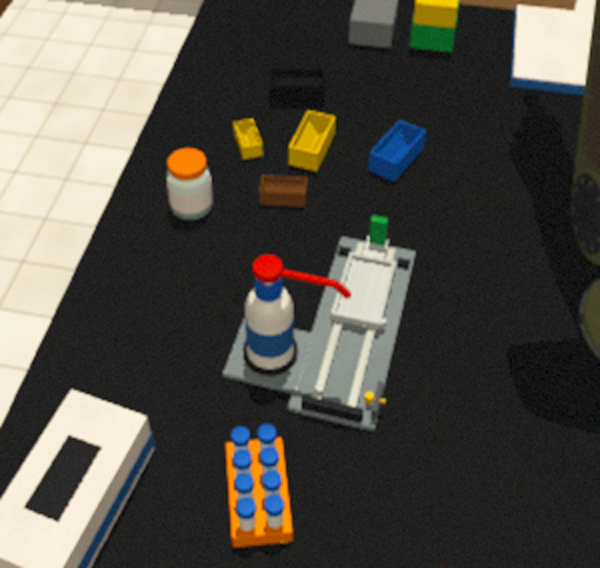

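Top view candidates for the yellow reservoir (full-image [col,row]): large yellow (345,195), small yellow (340,160), brown (304,188), black (386,178), blue (347,242). I choose the large yellow one at (345,195). The doser's +y points image-left, with the bottle at (197,203) and the green handle at (277,242).

```bash
cat > h.py <<'E'
import numpy as np,cv2
from cell import *
from scipy.optimize import least_squares
from scipy.spatial.transform import Rotation as R
def proj(i,P):
    P=np.atleast_2d(P);M=np.linalg.inv(i["cam_to_world"]);c=P@M[:3,:3].T+M[:3,3]
    p=np.c_[c[:,0],-c[:,1],-c[:,2]]@i["mtx"].T
    return p[:,:2]/p[:,2:]
def plane(i,uv,z):
    uv=np.atleast_2d(uv);d=np.c_[uv,np.ones(len(uv))]@np.linalg.inv(i["mtx"]).T
    d=np.c_[d[:,0],-d[:,1],-d[:,2]]@i["cam_to_world"][:3,:3].T;o=i["cam_to_world"][:3,3]
    return (o+d*((z-o[2])/d[:,2])[:,None])
def place(x,y,a,L):
    L=np.atleast_2d(np.array(L,float));c,s=np.cos(a),np.sin(a)
    return np.c_[x+c*L[:,0]-s*L[:,1],y+s*L[:,0]+c*L[:,1],L[:,2]]
def boxpts(w,l,h): return [[a*w/2,b*l/2,z] for a in(-1,1) for b in(-1,1) for z in(0,h)]
def fitbox(views,w,l,h,x0):
    # views: [(info,mask)] ; match hull silhouette by moments-free IoU (Nelder-Mead)
    from scipy.optimize import minimize
    def cost(p):
        t=0
        for i,m in views:
            q=proj(i,place(p[0],p[1],p[2],boxpts(w,l,h)));r=np.zeros((m.shape[0]*4,m.shape[1]*4),np.uint8)
            cv2.fillConvexPoly(r,cv2.convexHull(np.round((q+.5)*4*16).astype(np.int32)),255,shift=4)
            r=cv2.resize(r,(m.shape[1],m.shape[0]),interpolation=cv2.INTER_AREA)/255.
            t+=1-np.minimum(r,m).sum()/np.maximum(r,m).sum()
        return t
    o=minimize(cost,x0,method="Nelder-Mead",options=dict(initial_simplex=[np.array(x0)+d for d in([0,0,0],[15,0,0],[0,15,0],[0,0,.2])],xatol=.05,fatol=1e-4))
    return o.x,o.fun
def hsv(im,lo,hi): return cv2.inRange(cv2.cvtColor(im,cv2.COLOR_RGB2HSV),lo,hi)>0
def blob(m,near):
    n,lab,st,ce=cv2.connectedComponentsWithStats(m.astype(np.uint8))
    k=1+np.argmin([np.hypot(*(c-near))+(1e3 if s[4]<8 else 0) for c,s in zip(ce[1:],st[1:])])
    return lab==k,ce[k],st[k,4]
E
python3 - <<'E'
from h import *
im={c:cv2.imread(f"pics/{c}0.png")[:,:,::-1].copy() for c in("top","side")};I={c:camera_info(c) for c in im}
near=dict(top=(345,195),side=(276,170))
V=[]
for c in im:
    m,ce,n=blob(hsv(im[c],(20,100,60),(35,255,255)),near[c]);print(c,ce,n);V.append((I[c],m.astype(float)))
x0=plane(I["top"],V[0][1].nonzero()[::-1] and blob(V[0][1]>0,near["top"])[1],25)[0];print(x0)
for v in ([V[0]],[V[1]],V): 
    for a in(0,.3): print("yellow",fitbox(v,56,110,45,[x0[0],x0[1],a]))
# doser points
ob=[]
def add(c,uv,L): ob.append((c,np.array(uv,float),np.array(L,float)));print(c,uv,L)
for c,nr in(("top",(277,242)),("side",(309,215))):
    m,ce,n=blob(hsv(im[c],(40,100,50),(80,255,255)),nr);add(c,ce,[0,-198,75 if c=="top" else 65]);print(n)
for c,nr in(("top",(197,203)),("side",(254,234))):
    m=hsv(im[c],(0,150,60),(8,255,255))|hsv(im[c],(172,150,60),(180,255,255))
    m=cv2.morphologyEx(m.astype(np.uint8),cv2.MORPH_OPEN,cv2.getStructuringElement(cv2.MORPH_ELLIPSE,(7,7)))>0
    m,ce,n=blob(m,nr);print(n);add(c,ce,[115,60,216])
add("top",(244,238),[0,-90,30]);add("side",(304,243),[0,-90,30])
for uv,L in (((178.,219.),[-65,145,12]),):pass
def res(p): return np.concatenate([proj(I[c],place(*p,L))[0]-uv for c,uv,L in ob])
o=least_squares(res,[350,80,0],loss="soft_l1");print(o.x,np.round(res(o.x).reshape(-1,2),1).tolist())
p=o.x
for n,L in dict(tray=[0,-90,30],handle=[0,-198,85],pump=[115,60,220],corners=[-65,145,12],c2=[65,-205,12],c3=[-65,-205,12]).items():print(n,place(*p,L).round(1),proj(I["top"],place(*p,L)).round(1),proj(I["side"],place(*p,L)).round(1))
E
```

```text
top [344.32599119 194.8825257 ] 681
side [275.44301471 169.80698529] 544
[ 611.92363113 -302.69956575   25.        ]
yellow (array([ 6.12661221e+02, -3.02647404e+02, -1.64628900e-01]), np.float64(0.12173016796126002))
yellow (array([ 6.12834293e+02, -3.02645699e+02, -1.69776616e-01]), np.float64(0.1226007332331901))
yellow (array([ 6.14008832e+02, -2.99906258e+02, -1.52179783e-01]), np.float64(0.06426370651923519))
yellow (array([ 6.13852165e+02, -2.99822825e+02, -1.50459334e-01]), np.float64(0.0651779543883898))
yellow (array([ 6.13888784e+02, -3.01221252e+02, -1.50324612e-01]), np.float64(0.1906004528366172))
yellow (array([ 6.13823413e+02, -3.01094165e+02, -1.51189470e-01]), np.float64(0.19116390273855188))
top [276.7037037  241.92592593] [0, -198, 75]
27
side [308.86507937 213.92857143] [0, -198, 65]
126
133
top [196.66165414 202.84962406] [115, 60, 216]
191
side [253.60732984 233.45549738] [115, 60, 216]
top (244, 238) [0, -90, 30]
side (304, 243) [0, -90, 30]
[ 4.69993210e+02  1.30600676e+02 -6.63555700e-02] [[0.4, 0.1], [0.7, -1.4], [-0.9, -0.4], [-0.2, 0.4], [1.3, 1.8], [-1.8, 0.9]]
tray [[464.   40.8  30. ]] [[245.3 239.8]] [[302.2 243.9]]
handle [[456.9 -67.   85. ]] [[277.2 242.2]] [[310.  208.4]]
pump [[588.7 182.8 220. ]] [[195.6 202.4]] [[253.3 232.9]]
corners [[414.8 279.6  12. ]] [[176.9 255.1]] [[307.  314.8]]
c2 [[521.3 -78.3  12. ]] [[279.5 222.4]] [[290.3 217.9]]
c3 [[391.5 -69.6  12. ]] [[277.8 260.1]] [[328.  225.4]]
```

The fitted doser corners land on the picture: doser origin (470,131), yaw -0.066. The yellow trough is at (614,-301), yaw -0.15. Next I move to hover over it.

Call:
carry_out:
  series: [0,0,-0.698,1,-0.25,0,85,0,0,-0.698,1,-0.25,0,85,0,0,-0.698,1,-0.25,0,85,0,0,-0.698,1,-0.25,0,85,0,0,-0.698,1,-0.25,0,85,0,0,-0.698,1,-0.25,0,85,0,0,-0.698,1,-0.25,0,85,0,0,-0.698,1,-0.25,0,85,0,0,-0.698,1,-0.25,0,85,0,0,-0.698,1,-0.25,0,85]

```text
time_s: 1.73
eef_pos: [295.2, -502.2, 231.3]
tcp_rot: [0.757, 0.653, -0.0, 0.0]
contact_force: [-0.7, 0.2, 0.0]
opening: 0.995
grasp_force: 0.0
```

Call:
carry_out:
  series: [0,0,0,1,1,0,85,0,0,0,1,1,0,85,0,0,0,1,1,0,85,0,0,0,1,1,0,85,0,0,0,1,1,0,85]

```text
time_s: 2.15
eef_pos: [436.6, -397.7, 231.3]
tcp_rot: [0.757, 0.653, 0.002, 0.0]
contact_force: [-0.1, -0.9, -0.2]
opening: 0.994
grasp_force: 0.0
```

Call:
carry_out:
  series: [0,0,0,1,1,0,85,0,0,0,1,1,0,85,0,0,0,1,1,0,85,0,0,0,1,1,0,85,0,0,0,1,1,0,85,0,0,0,1,1,0,85,0,0,0,1,1,0,85]

```text
time_s: 2.73
eef_pos: [568.0, -301.0, 231.0]
tcp_rot: [0.759, 0.652, -0.0, -0.0]
contact_force: [-0.2, -0.1, 0.6]
opening: 0.997
grasp_force: 0.0
```

```bash
cat >> h.py <<'E'
def move(tp,psi=None,s=None):
    """print shares for a move from the measured pose to world TCP tp, tool-x yaw psi, tool down"""
    s=s or sense();Rt=R.from_quat(s["tcp_rot"]);d=np.array(tp)-s["eef_pos"]
    out=Rt.inv().apply(d)/120
    rv=np.zeros(3)
    if psi is not None:
        T=R.from_matrix([[np.cos(psi),np.sin(psi),0],[np.sin(psi),-np.cos(psi),0],[0,0,-1]]);rv=(Rt.inv()*T).as_rotvec()/(np.pi/2)
    print("move",rv.round(3),out.round(3),"mm",np.linalg.norm(d).round(1))
E
python3 - <<'E'
from h import *
s=sense();i=camera_info("wrist");im=read_camera("wrist")
W=i["cam_to_world"];print(s["eef_pos"].round(1),i["mtx"].round(1).tolist(),W.round(3).tolist())
q=proj(i,[613.9,-301.2,22])[0];print(q)
m,ce,n=blob(hsv(im,(20,100,60),(35,255,255)),q);print(ce,n)
print(fitbox([(i,m.astype(float))],56,110,45,[613.9,-301.2,-.15]))
x,y,w,h=cv2.boundingRect(m.astype(np.uint8));print(x,y,w,h)
cv2.imwrite("pics/w1.png",im[:,:,::-1])
E
```

```text
[ 568. -301.  231.] [[293.2, 0.0, 253.5], [0.0, 293.2, 192.9], [0.0, 0.0, 1.0]] [[0.989, 0.142, 0.046, 580.007], [-0.15, 0.942, 0.3, -223.064], [-0.001, -0.303, 0.953, 374.506], [0.0, 0.0, 0.0, 1.0]]
[290.68976304 161.67635614]
[296.80389769 184.79171742] 821
(array([ 6.09484193e+02, -3.06995933e+02, -6.87591892e-02]), np.float64(0.8290318282765616))
270 120 44 88
```

View pics/w1.png

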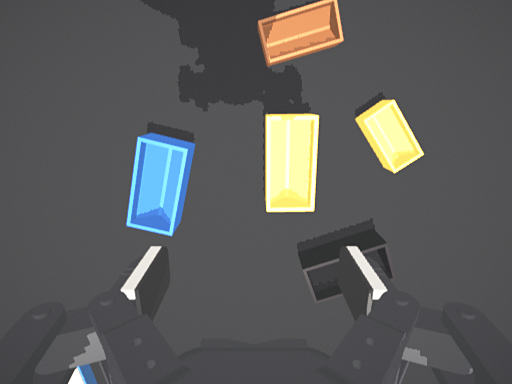

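The close view shows the large yellow at px (291,162), the small yellow at (390,136), blue at (160,185), black at (348,260) and brown at (300,30). This confirms the choice. I'll refine the fit with a looser colour threshold.

Run:
```python
from h import *
im=cv2.imread("pics/w1.png")[:,:,::-1].copy();i=camera_info("wrist")
m,ce,n=blob(hsv(im,(15,40,60),(40,255,255)),(291,162));print(ce,n)
f=fitbox([(i,m.astype(float))],56,110,45,[613.9,-301.2,-.15]);print(f)
move([f[0][0],f[0][1],100],f[0][2]+np.pi/2)
move([f[0][0],f[0][1],14],f[0][2]+np.pi/2)
```

```text
[291.06100861 161.94366544] 4065
(array([ 6.08326813e+02, -2.99069806e+02, -1.20456163e-01]), np.float64(0.2478529532564504))
move [-0.001  0.    -0.02 ] [0.072 0.334 1.093] mm 137.4
move [-0.001  0.    -0.02 ] [0.073 0.334 1.809] mm 221.0
```

Run:
```python
from h import *
im=cv2.imread("pics/w1.png")[:,:,::-1].copy();i=camera_info("wrist")
for sat in(20,40):
    m=hsv(im,(12,sat,90),(45,255,255))
    m,ce,n=blob(m,(291,162));h=cv2.convexHull(np.argwhere(m)[:,::-1].astype(np.int32));r=np.zeros(m.shape,np.uint8);cv2.fillConvexPoly(r,h,1)
    print(n,r.sum(),cv2.minAreaRect(h))
    for v in(([(i,r.astype(float))]),):
        f=fitbox(v,56,110,45,[613.9,-301.2,-.15]);print(f)
print(proj(i,place(*f[0],boxpts(56,110,45))).round(1).tolist())
move([f[0][0],f[0][1],120],f[0][2]+np.pi/2)
```

```text
4345 5262 ((291.9999694824219, 162.5), (53.99999237060547, 98.99998474121094), 0.0)
(array([ 6.11881818e+02, -2.99768237e+02, -1.53250974e-01]), np.float64(0.06587867160870942))
4099 5255 ((291.9999694824219, 162.5), (53.99999237060547, 98.99998474121094), 0.0)
(array([ 6.11867635e+02, -3.00210823e+02, -1.38715424e-01]), np.float64(0.06447771261937985))
[[265.6, 197.8], [267.0, 209.8], [265.6, 113.4], [267.2, 115.2], [307.2, 197.3], [313.7, 209.2], [311.0, 112.8], [318.7, 114.5]]
move [-0.001  0.    -0.009] [0.068 0.364 0.926] mm 119.7
```

Call:
carry_out:
  series: [0,0,0,0.06,0.366,0.3,85,0,0,0,0.06,0.366,0.6,85,0,0,0,0.06,0.366,0.925,85,0,0,0,0.06,0.366,0.925,85,0,0,0,0.06,0.366,0.925,85,0,0,0,0.06,0.366,0.925,85]

```text
time_s: 3.28
eef_pos: [612.4, -301.7, 122.2]
tcp_rot: [0.759, 0.651, 0.0, 0.0]
contact_force: [1.0, 0.1, 0.3]
opening: 0.994
grasp_force: 0.0
```

Call:
carry_out:
  series: [0,0,0,0,0,0.2,85,0,0,0,0,0,0.4,85,0,0,0,0,0,0.6,85,0,0,0,0,0,0.78,85,0,0,0,0,0,0.87,85,0,0,0,0,0,0.917,85,0,0,0,0,0,0.917,85,0,0,0,0,0,0.917,85]

```text
time_s: 3.95
eef_pos: [614.1, -301.3, 12.4]
tcp_rot: [0.758, 0.652, 0.001, 0.001]
contact_force: [-1.2, 0.8, 0.5]
opening: 0.992
grasp_force: 0.0
```

Call:
carry_out:
  series: [0,0,0,0,0,0,50,0,0,0,0,0,0,50,0,0,0,0,0,0,50,0,0,0,0,0,0,50,0,0,0,0,0,0,50,0,0,0,0,0,0,50,0,0,0,0,0,0,50,0,0,0,0,0,0,50,0,0,0,0,0,0,50]
  grip_force: 30

```text
time_s: 4.7
eef_pos: [613.7, -300.8, 11.8]
tcp_rot: [0.758, 0.652, 0.0, 0.001]
contact_force: [-2.1, 0.2, 6.4]
opening: 0.653
grasp_force: 33.4
```

Call:
carry_out:
  series: [0,0,0,0,0,-0.1,50,0,0,0,0,0,-0.3,50,0,0,0,0,0,-0.6,50,0,0,0,0,0,-0.9,50,0,0,0,0,0,-1,50,0,0,0,0,0,-1,50]

```text
time_s: 5.2
eef_pos: [615.7, -301.7, 135.5]
tcp_rot: [0.758, 0.652, 0.002, 0.004]
contact_force: [0.8, 0.0, -2.4]
opening: 0.647
grasp_force: 32.6
```

Call:
carry_out:
  series: [0,0,0,0.15,-0.12,0,50,0,0,0,0.35,-0.28,0,50,0,0,0,0.58,-0.46,0,50,0,0,0,0.8,-0.64,0,50,0,0,0,1,-0.8,0,50]

```text
time_s: 5.62
eef_pos: [533.2, -165.4, 128.0]
tcp_rot: [0.758, 0.652, -0.001, -0.002]
contact_force: [-0.1, 1.4, -0.7]
opening: 0.65
grasp_force: 32.7
```

Call:
carry_out:
  series: [0,0,0,0.2,-0.16,0,50,0,0,0,0.42,-0.33,0,50,0,0,0,0.64,-0.51,0,50,0,0,0,0.84,-0.67,0,50,0,0,0,0.95,-0.76,0,50,0,0,0,1,-0.8,0,50,0,0,0,1,-0.8,0,50,0,0,0,1,-0.8,0,50]

```text
time_s: 6.28
eef_pos: [459.1, -34.5, 129.7]
tcp_rot: [0.758, 0.652, -0.0, 0.0]
contact_force: [0.5, 0.1, -1.0]
opening: 0.652
grasp_force: 32.8
```

Run:
```python
from h import *
s=sense();print(s["eef_pos"],s["opening"])
move([464,40.8,130],-.066+np.pi/2)
i=camera_info("wrist");im=read_camera("wrist")
cv2.imwrite("pics/w2.png",im[:,:,::-1])
for l in("carriage_tray","carriage_handle","pump_top","doser"):print(l,[(round(d["p"],2),np.round(d["at"],1)) for d in place_of("wrist",l)])
D=[470,130.6,-.0664]
print(proj(i,place(*D,[[0,-90,30],[0,-198,85],[115,60,220],[0,0,0]])).round(1))
```

```text
[459.05309533 -34.53199458 129.65615933] 0.6520959160339782
move [-0.     0.    -0.054] [ 0.627 -0.053 -0.003] mm 75.5
carriage_tray [(0.83, array([102.5, 246.5]))]
carriage_handle []
pump_top []
doser []
[[   245.5    104.4]
 [   257.     260.3]
 [  8254.  -13491.6]
 [   236.3    -13.5]]
```

View pics/w2.png

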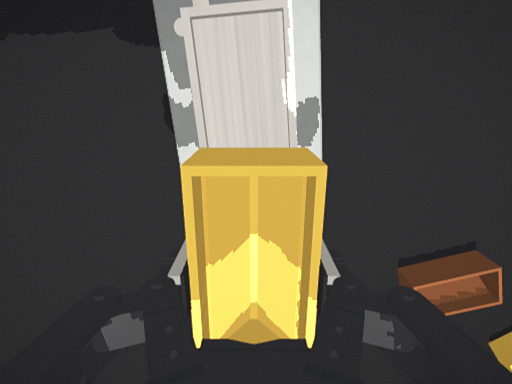

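The wrist view shows the trough held square, with the tray ahead of it (pocket far corners near (192,16) and (284,11)). I'll check those corners against the projected model.

Run:
```python
from h import *
i=camera_info("wrist");D=[470,130.6,-.0664];s=sense();print(s["eef_pos"])
im=cv2.imread("pics/w2.png")
print("pocket top inner far",proj(i,place(*D,[[-33,-30,38],[33,-30,38]])).round(1).tolist(),"outer far",proj(i,place(*D,[[-39,-24,38],[39,-24,38]])).round(1).tolist(), "floor", proj(i,place(*D,[[-33,-30,30],[33,-30,30]])).round(1).tolist(),"inner at y-80",proj(i,place(*D,[[-33,-90,38],[33,-90,38]])).round(1).tolist(),"base",proj(i,place(*D,[[-65,-90,12],[65,-90,12]])).round(1).tolist())
e=s["eef_pos"];b=e[2]-11.8
q=np.array(boxpts(56,110,45))+[0,0,b]
print("trough",proj(i,place(e[0],e[1],-.15,q)).round(1).tolist())
big=cv2.resize(im[0:170,140:340],None,fx=4,fy=3.5,interpolation=cv2.INTER_CUBIC);
for p,c in((place(*D,[[-33,-30,38],[33,-30,38],[33,-150,38],[-33,-150,38]]),(0,0,255)),(place(*D,[[-39,-24,38],[39,-24,38],[39,-156,38],[-39,-156,38]]),(0,255,0)),(place(*D,[[-65,145,12],[65,145,12],[65,-205,12],[-65,-205,12]]),(255,0,0)),(place(e[0],e[1],-.15,q[[1,5,7,3]]),(255,0,255))):
    cv2.polylines(big,[((proj(i,p)+.5-[140,0])*[4,3.5]).astype(np.int32)],True,c,1)
cv2.imwrite("pics/w2o.png",big)
```

```text
[459.63056671 -35.10678201 130.11297697]
pocket top inner far [[190.0, 20.0], [282.9, 11.1]] outer far [[180.3, 11.2], [291.0, 0.5]] floor [[192.2, 22.8], [281.8, 14.3]] inner at y-80 [[201.6, 107.7], [287.1, 100.1]] base [[169.8, 110.1], [321.4, 96.8]]
trough [[209.9, 318.1], [197.1, 382.3], [200.4, 146.9], [180.2, 165.0], [297.0, 318.0], [309.8, 382.3], [306.2, 146.9], [326.3, 164.9]]
```

View pics/w2o.png

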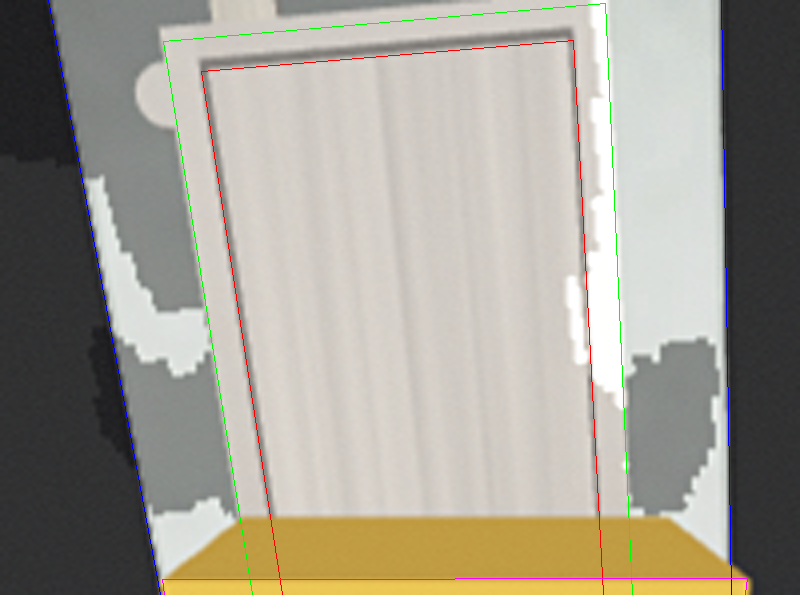

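The model fits the picture, with the tray about 2 mm farther in +y than predicted, so the target is (464.2, 42.8).

Call:
carry_out:
  series: [0,0,-0.054,0.15,-0.02,0,50,0,0,-0.054,0.35,-0.04,0,50,0,0,-0.054,0.55,-0.057,0,50,0,0,-0.054,0.646,-0.057,0,50,0,0,-0.054,0.646,-0.057,0.2,50,0,0,-0.054,0.646,-0.057,0.4,50,0,0,-0.054,0.646,-0.057,0.55,50,0,0,-0.054,0.646,-0.057,0.6,50,0,0,-0.054,0.646,-0.057,0.6,50,0,0,-0.054,0.646,-0.057,0.6,50,0,0,-0.054,0.646,-0.057,0.6,50]

```text
time_s: 7.45
eef_pos: [465.1, 43.2, 59.3]
tcp_rot: [0.73, 0.683, 0.001, 0.001]
contact_force: [-0.4, -0.7, -0.7]
opening: 0.652
grasp_force: 32.7
```

Run:
```python
from h import *
s=sense();print(s["eef_pos"]);D=[470.2,132.6,-.066]
im=read_camera("side");move([464.2,42.8,42],-.066+np.pi/2)
for _ in range(3): read_camera("top");s=sense();print(s["eef_pos"],s["contact_force"].round(1))
move([464.2,42.8,42],-.066+np.pi/2)
```

```text
[465.11851889  43.1926792   59.33903852]
move [ 0.001 -0.    -0.   ] [-0.004 -0.008  0.146] mm 17.5
[465.16316911  43.31114313  59.45045766] [-0.5 -0.  -1.4]
[465.01344951  43.33740714  59.34799657] [ 0.4 -0.  -1.9]
[464.81886873  43.37299558  59.17298565] [ 0.3  0.4 -1.5]
move [ 0.001 -0.     0.   ] [-0.005 -0.005  0.143] mm 17.2
```

Call:
carry_out:
  series: [0,0,0,-0.003,-0.005,0.05,50,0,0,0,-0.003,-0.005,0.09,50,0,0,0,-0.003,-0.005,0.12,50,0,0,0,-0.003,-0.005,0.138,50,0,0,0,-0.003,-0.005,0.138,50,0,0,0,-0.003,-0.005,0.138,50]

```text
time_s: 8.15
eef_pos: [462.8, 43.0, 41.8]
tcp_rot: [0.73, 0.684, -0.0, -0.0]
contact_force: [-2.7, -0.2, 5.2]
opening: 0.647
grasp_force: 33.7
```

Call:
carry_out:
  series: [0,0,0,0,0,0,80,0,0,0,0,0,0,80,0,0,0,0,0,0,80,0,0,0,0,0,0,80,0,0,0,0,0,0,80,0,0,0,0,0,-0.1,80,0,0,0,0,0,-0.3,80,0,0,0,0,0,-0.6,80,0,0,0,0,0,-0.9,80,0,0,0,0,0,-1,80,0,0,0,0,0,-1,80]

```text
time_s: 9.07
eef_pos: [466.2, 43.3, 165.4]
tcp_rot: [0.73, 0.683, 0.003, 0.002]
contact_force: [1.2, 0.3, -0.1]
opening: 0.934
grasp_force: 0.0
```

Call:
carry_out:
  series: [0,0,0.1,-0.3,0,0,80,0,0,0.2,-0.6,0,0,80,0,0,0.25,-0.9,0,0,80,0,0,0.33,-1,0,0,80,0,0,0.4,-1,0,0,80,0,0,0.5,-1,0,0,60,0,0,0.6,-1,0,0,60,0,0,0.7,-1,0,0,60,0,0,0.75,-1,0,0,60,0,0,0.85,-1,0,0,60,0,0,0.9,-1,0,0,60,0,0,1,-1,0,0,60]

```text
time_s: 10.07
eef_pos: [454.6, -76.6, 160.3]
tcp_rot: [1.0, -0.001, -0.001, -0.0]
contact_force: [-0.4, 0.1, -0.2]
opening: 0.706
grasp_force: 0.0
```

Run:
```python
from h import *
s=sense();print(s["eef_pos"],s["opening"],s["joint_pos"].round(2))
D=[470.2,132.6,-.066];h=place(*D,[0,-198,85])[0];print(h)
move([h[0],h[1],140],-.066)
i=camera_info("wrist");im=read_camera("wrist");S=camera_info("side");si=read_camera("side")
T=np.array(boxpts(56,110,45))+[0,-90,30]
for im_,i_,n in((im,i,"w3"),(si,S,"s3")):
    b=im_[:,:,::-1].copy()
    for p,c in((place(*D,T[[1,5,7,3]]),(255,0,255)),(place(*D,[[-39,-24,38],[39,-24,38],[39,-156,38],[-39,-156,38]]),(0,255,0)),(place(*D,[[-14,-191,85],[14,-191,85],[14,-205,85],[-14,-205,85]]),(0,0,255))):
        cv2.polylines(b,[np.round((proj(i_,p)+.5)*16).astype(np.int32)],True,c,1,shift=4)
    if n=="s3": b=cv2.resize(b[180:290,230:390],None,fx=3.49,fy=3.49,interpolation=cv2.INTER_CUBIC)
    else: b=cv2.resize(b[:,200:],(312,384))
    exec(n+"=b")
cv2.imwrite("pics/ws3.png",np.hstack([s3[:384],w3])[:, :800] if s3.shape[1]+312<=800 else cv2.resize(np.hstack([s3[:384],w3]),(800,352)))
```

```text
[454.61945456 -76.56234264 160.28981446] 0.7058615970171025 [-0.17  0.1  -0.48  0.99 -0.    2.98]
[457.1414853  -64.96891252  85.        ]
move [-0.     0.001  0.041] [ 0.021 -0.097  0.169] mm 23.5
```

View pics/ws3.png

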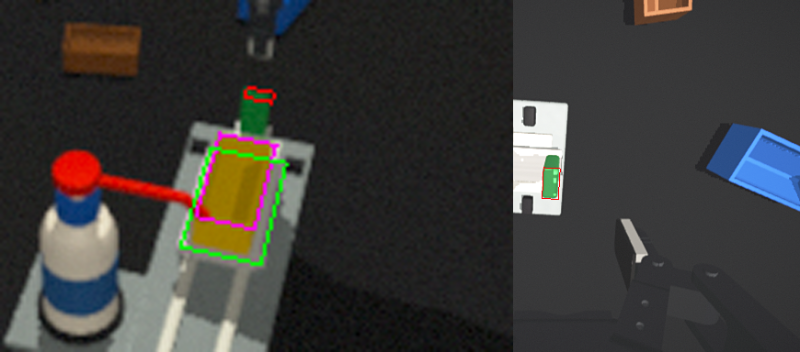

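The trough sits inside the tray outline and the handle matches the model (457,-65). Joint 6 is near its limit, so I'll take the half-turned grasp before moving in on the handle.

Call:
carry_out:
  series: [0,0,-0.95,0,0,0,44,0,0,-0.95,0,0,0,44,0,0,-0.95,0,0,0,44,0,0,-0.95,0,0,0,44,0,0,-0.95,0,0,0,44,0,0,-0.95,0,0,0,44,0,0,-0.95,0,0,0,44,0,0,-0.95,0,0,0,44,0,0,-0.95,0,0,0,44,0,0,-0.95,0,0,0,44,0,0,-0.95,0,0,0,44,0,0,-0.95,0,0,0,44]

```text
time_s: 11.17
eef_pos: [454.9, -76.6, 160.8]
tcp_rot: [0.729, 0.684, -0.0, -0.0]
contact_force: [-0.4, 0.1, 0.1]
opening: 0.515
grasp_force: 0.0
```

Call:
carry_out:
  series: [0,0,-0.95,0,0,0,44,0,0,-0.95,0,0,0,44,0,0,-0.95,0,0,0,44,0,0,-0.95,0,0,0,44,0,0,-0.95,0,0,0,44,0,0,-0.95,0,0,0,44,0,0,-0.95,0,0,0,44,0,0,-0.95,0,0,0,44,0,0,-0.95,0,0,0,44,0,0,-0.95,0,0,0,44,0,0,-0.95,0,0,0,44,0,0,-0.95,0,0,0,44]

```text
time_s: 12.17
eef_pos: [454.9, -76.6, 160.8]
tcp_rot: [0.071, 0.997, 0.0, -0.001]
contact_force: [0.3, -1.1, -0.3]
opening: 0.514
grasp_force: 0.0
```

Run:
```python
from h import *
s=sense();print(s["eef_pos"],s["opening"],s["joint_pos"].round(2))
D=[470.2,132.6,-.066];h=place(*D,[0,-198,85])[0]
i=camera_info("wrist");im=read_camera("wrist")
m,ce,n=blob(hsv(im,(40,80,40),(85,255,255)),proj(i,h-[0,0,10])[0]);print("green",ce,n,"pred",proj(i,place(*D,[[-14,-191,85],[14,-191,85],[14,-205,85],[-14,-205,85],[0,-198,85]])).round(1).tolist())
x=cv2.boundingRect(m.astype(np.uint8));print(x)
print(place_of("wrist","carriage_handle"))
move([h[0],h[1],53],np.pi-.066)
```

```text
[454.93141078 -76.59846956 160.84335081] 0.5138335914441018 [-0.17  0.1  -0.48  0.99 -0.   -0.03]
green [266.50750341 194.2633015 ] 733 pred [[274.5, 185.5], [276.3, 218.7], [259.0, 219.9], [256.6, 186.7], [266.6, 203.0]]
(258, 170, 19, 48)
[{'at': [204.4, 266.8], 'p': 0.88}]
move [ 0.    -0.001 -0.052] [-0.005  0.099  0.899] mm 108.5
```

Call:
carry_out:
  series: [0,0,-0.052,-0.005,0.099,0,40,0,0,-0.052,-0.005,0.099,0.1,40,0,0,-0.052,-0.005,0.099,0.3,40,0,0,-0.052,-0.005,0.099,0.5,40,0,0,-0.052,-0.005,0.099,0.65,40,0,0,-0.052,-0.005,0.099,0.78,40,0,0,-0.052,-0.005,0.099,0.87,40,0,0,-0.052,-0.005,0.099,0.91,40,0,0,-0.052,-0.005,0.099,0.92,40,0,0,-0.052,-0.005,0.099,0.92,40]

```text
time_s: 13.1
eef_pos: [457.7, -65.0, 51.1]
tcp_rot: [0.035, 0.999, 0.0, -0.0]
contact_force: [-0.4, -0.8, 0.6]
opening: 0.465
grasp_force: 0.0
```

Call:
carry_out:
  series: [0,0,0,0,0,0,8,0,0,0,0,0,0,8,0,0,0,0,0,0,8,0,0,0,0,0,0,8,0,0,0,0,0,0,8,0,0,0,0,0,0,8,0,0,0,0,0,0,8,0,0,0,0,0,0,8]
  grip_force: 40

```text
time_s: 13.77
eef_pos: [458.6, -65.2, 52.1]
tcp_rot: [0.035, 0.999, -0.0, 0.001]
contact_force: [-0.6, -0.1, 7.2]
opening: 0.156
grasp_force: 42.2
```

Call:
carry_out:
  series: [0,0,0,0,0.03,0,8,0,0,0,0,0.1,0,8,0,0,0,0,0.2,0,8,0,0,0,0,0.31,0,8,0,0,0,0,0.42,0,8,0,0,0,0,0.53,0,8,0,0,0,0,0.64,0,8,0,0,0,0,0.75,0,8,0,0,0,0,0.86,0,8,0,0,0,0,0.95,0,8,0,0,0,0,0.99,0,8,0,0,0,0,1,0,8]

```text
time_s: 14.77
eef_pos: [466.4, 55.5, 52.1]
tcp_rot: [0.035, 0.999, 0.0, 0.0]
contact_force: [-2.8, -2.1, 9.8]
opening: 0.158
grasp_force: 42.6
```

Call:
carry_out:
  series: [0,0,0,0,0.03,0,8,0,0,0,0,0.07,0,8,0,0,0,0,0.11,0,8,0,0,0,0,0.15,0,8,0,0,0,0,0.19,0,8,0,0,0,0,0.22,0,8,0,0,0,0,0.24,0,8,0,0,0,0,0.25,0,8,0,0,0,0,0.25,0,8,0,0,0,0,0.25,0,8]

```text
time_s: 15.6
eef_pos: [467.8, 78.2, 52.2]
tcp_rot: [0.037, 0.999, -0.007, 0.0]
contact_force: [-5.3, -25.7, 16.6]
opening: 0.158
grasp_force: 47.8
```

Run:
```python
from h import *
for _ in range(3): read_camera("top");s=sense();print(s["eef_pos"].round(2),s["contact_force"].round(1),s["wrist_torque"].round(2))
u=np.array([.066,.9978]);print((s["eef_pos"][:2]-[458.,-65.1])@u)
```

```text
[467.86  78.2   52.18] [ -4.5 -26.1  15.9] [-4.08  0.82  0.29]
[467.83  78.23  52.18] [ -5.6 -24.8  16.7] [-4.09  0.88  0.31]
[467.82  78.21  52.16] [ -4.8 -25.8  15.8] [-4.1   0.89  0.3 ]
143.6450402801637
```

The carriage stopped about 143.6 mm along with 26 N against it. I'll look before pushing further.

Run:
```python
from h import *
im=read_camera("top");si=read_camera("side")
a=cv2.resize(im[190:270,160:290,::-1],None,fx=6,fy=4.5,interpolation=cv2.INTER_CUBIC)[:,:400*2]
b=cv2.resize(si[200:330,220:360,::-1],None,fx=3,fy=3,interpolation=cv2.INTER_CUBIC)
a=cv2.resize(im[190:275,165:260,::-1],None,fx=4,fy=4,interpolation=cv2.INTER_CUBIC)
H=max(a.shape[0],b.shape[0]);a=cv2.copyMakeBorder(a,0,H-a.shape[0],0,0,cv2.BORDER_CONSTANT);b=cv2.copyMakeBorder(b,0,H-b.shape[0],0,0,cv2.BORDER_CONSTANT)
cv2.imwrite("pics/h4.png",np.hstack([a,b]))
for c in("top","side"):
    i=camera_info(c)
    for d in (place_of(c,"carriage_tray")[:1]):print(c,d["p"],d["at"],"expected home",proj(i,place(470.2,132.6,-.066,[[0,60,30],[0,53,30]])).round(1).tolist())
```

```text
top 0.43 [235.7, 201.5] expected home [[201.0, 237.6], [203.1, 237.7]]
side 0.78 [278.9, 291.9] expected home [[291.5, 282.5], [292.0, 280.6]]
```

View pics/h4.png

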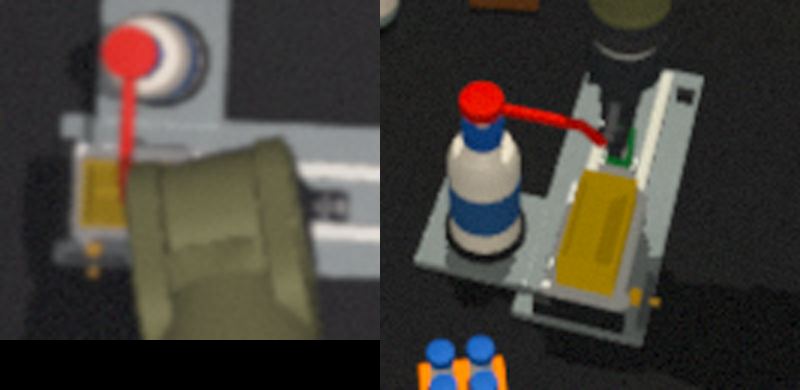

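Run:
```python
from h import *
I={c:camera_info(c) for c in("top","side")}
for y in (126,119,112): print(y,{c:proj(I[c],place(470.2,132.6,-.066,[[-39,y,38],[39,y,38],[39,y,20]])).round(1).tolist() for c in I})
im={c:read_camera(c) for c in I}
g=cv2.cvtColor(im["top"],cv2.COLOR_RGB2GRAY);print("top rows 228-236,cols 176-196\n",g[226:240:2,176:196])
V=[(I[c],blob(hsv(im[c],(18,100,40),(38,255,255)),dict(top=(192,238),side=(293,282))[c])[0]) for c in I]
for c,(i,m) in zip(I,V):
    print(c,m.sum(),cv2.boundingRect(m.astype(np.uint8)))
m=V[1][1];h=cv2.convexHull(np.argwhere(m)[:,::-1].astype(np.int32));r=np.zeros(m.shape,np.uint8);cv2.fillConvexPoly(r,h,1)
i=I["side"];i2=dict(i);C=i["cam_to_world"].copy();C[2,3]-=30;i2["cam_to_world"]=C
f=fitbox([(i2,r.astype(float))],56,110,45,[473,190,-.066]);print("trough",f, "home would be",place(470.2,132.6,-.066,[0,60,0]))
```

```text
126 {'top': [[180.9, 248.2], [182.1, 225.4], [183.0, 225.3]], 'side': [[299.8, 302.8], [273.3, 296.4], [273.2, 299.8]]}
119 {'top': [[182.9, 248.3], [184.2, 225.5], [185.0, 225.4]], 'side': [[300.3, 300.7], [273.9, 294.4], [273.8, 297.8]]}
112 {'top': [[184.9, 248.4], [186.2, 225.6], [187.0, 225.5]], 'side': [[300.8, 298.6], [274.5, 292.4], [274.4, 295.8]]}
top rows 228-236,cols 176-196
 [[ 43  41  37  37  46  49  55  94 149 182 168 137 132 136 149 165 164 154
  140 110]
 [ 41  42  38  37  44  50  61 110 161 176 153 138 136 134 137 138 139 138
  126 104]
 [ 28  25  32  33  29  35  54  96 134 137 130 127 126 126 127 128 127 116
  102  79]
 [ 30  31  28  32  34  33  50  93 126 127 117 106 108 114 115 117 115 108
   94  76]
 [ 30  21  31  28  35  29  50  89 122 129 116 100 105 113 114 114 112 108
   92  71]
 [ 26  28  29  30  36  33  55  97 126 128 114  98 104 113 115 116 115 112
   99  75]
 [ 27  29  27  31  31  34  56  96 127 128 111 100 108 117 120 120 121 118
  105  80]]
top 170 (185, 230, 13, 17)
side 821 (279, 256, 27, 43)
trough (array([ 4.74396630e+02,  1.86657288e+02, -6.03220141e-02]), np.float64(0.05114708511272226)) home would be [[474.15712567 192.46936743   0.        ]]
```

The gap between the carriage lip and the end of the base works out at about 19 mm, which is what fully home should give. So the carriage started near 6 mm travel and is now against the far stop. I'll ease off the push, release, and confirm.

Call:
carry_out:
  series: [0,0,0,0,-0.02,0,8,0,0,0,0,-0.04,0,8,0,0,0,0,-0.046,0,8,0,0,0,0,-0.046,0,8]

```text
time_s: 16.38
eef_pos: [467.8, 78.2, 52.1]
tcp_rot: [0.035, 0.999, -0.001, 0.0]
contact_force: [-4.0, -3.0, 10.2]
opening: 0.155
grasp_force: 42.8
```

Call:
carry_out:
  series: [0,0,0,0,0,0,20,0,0,0,0,0,0,40,0,0,0,0,0,0,40,0,0,0,0,0,0,40,0,0,0,0,0,0,40,0,0,0,0,0,0,40]

```text
time_s: 16.88
eef_pos: [467.9, 79.2, 51.2]
tcp_rot: [0.035, 0.999, 0.0, -0.0]
contact_force: [0.5, -0.9, 0.3]
opening: 0.468
grasp_force: 0.0
```

Call:
carry_out:
  series: [0,0,0,0,0,-0.1,40,0,0,0,0,0,-0.25,40,0,0,0,0,0,-0.45,40,0,0,0,0,0,-0.7,40,0,0,0,0,0,-0.95,40,0,0,0,0,0,-1,40,0,0,0,0,0,-1,40]

```text
time_s: 17.47
eef_pos: [470.0, 79.5, 173.7]
tcp_rot: [0.035, 0.999, 0.001, 0.002]
contact_force: [0.5, 0.8, 0.1]
opening: 0.469
grasp_force: 0.0
```

Call:
carry_out:
  series: [0,0,0,0,-0.2,-0.2,20,0,0,0,0,-0.4,-0.45,0,0,0,0,0,-0.6,-0.7,0,0,0,0,0,-0.7,-0.9,0,0,0,0,0,-0.7,-1,0,0,0,0,0,-0.7,-1,0,0,0,0,0,-0.7,-1,0]

```text
time_s: 18.05
eef_pos: [462.0, -4.8, 290.1]
tcp_rot: [0.035, 0.999, 0.0, -0.0]
contact_force: [0.2, -0.2, -0.5]
opening: -0.0
grasp_force: 0.0
```

Run:
```python
from h import *
I={c:camera_info(c) for c in("top","side","wrist")};D=[471,126.2,-.066];s=sense();print(s["eef_pos"],s["joint_pos"].round(2))
im={c:read_camera(c) for c in I}
P={"tray":[0,60,30],"handle":[0,-48,85],"pump_top":[115,60,220]}
for c in I:
    for n,k in(("carriage_tray","tray"),("carriage_handle","handle"),("pump_top","pump_top"),("doser",None)):
        print(c,n,[(round(d["p"],2),np.round(d["at"][::-1],1).tolist()) for d in place_of(c,n)[:2]],"pred",proj(I[c],place(*D,P.get(k,[0,0,0]))).round(1).tolist())
G={c:blob(hsv(im[c],(40,80,40),(85,255,255)),proj(I[c],place(*D,[0,-48,75]))[0])[1:] for c in I};print(G,{c:proj(I[c],place(*D,[0,-48,70])).round(1) for c in I})
a=im["top"][180:275,165:290,::-1].copy();a=cv2.resize(a,None,fx=4,fy=4,interpolation=cv2.INTER_CUBIC)
for p in([[-65,145,12],[65,145,12],[65,-205,12],[-65,-205,12]],[[-39,126,38],[39,126,38],[39,-6,38],[-39,-6,38]],[[-14,-55,85],[14,-55,85],[14,-41,85],[-14,-41,85]]):
    cv2.polylines(a,[((proj(I["top"],place(*D,p))+.5-[165,180])*64).astype(np.int32)],True,(255,0,255),1,shift=4)
cv2.imwrite("pics/t5.png",a)
```

```text
[462.01081163  -4.76392327 290.10339179] [-0.01  0.03 -0.25  1.29  0.    0.06]
top carriage_tray [(0.66, [202.5, 238.3])] pred [[202.9, 237.4]]
top carriage_handle [(0.69, [237.5, 239.3])] pred [[233.3, 239.6]]
top pump_top [(0.75, [200.7, 207.7])] pred [[197.0, 202.0]]
top doser [(0.72, [222.6, 239.2])] pred [[221.1, 237.9]]
side carriage_tray [(0.92, [292.0, 277.4]), (0.32, [293.7, 270.4])] pred [[291.6, 280.7]]
side carriage_handle [(0.58, [300.0, 242.3])] pred [[300.2, 241.8]]
side pump_top [(0.51, [249.3, 233.2])] pred [[253.3, 231.7]]
side doser [(0.89, [293.1, 271.6])] pred [[295.5, 270.6]]
wrist carriage_tray [] pred [[389.9, 157.9]]
wrist carriage_handle [(0.83, [318.1, 168.4])] pred [[320.9, 166.8]]
wrist pump_top [(0.79, [472.0, 327.4])] pred [[466.6, 325.5]]
wrist doser [(0.78, [343.4, 156.4])] pred [[340.6, 154.3]]
{'top': (array([456.44210526, 245.93333333]), np.int32(285)), 'side': (array([299.90677966, 247.86440678]), np.int32(118)), 'wrist': (array([318.02093023, 162.29302326]), np.int32(430))} {'top': array([[233.6, 239.4]]), 'side': array([[299.9, 244.9]]), 'wrist': array([[318.3, 164.2]])}
```

View pics/t5.png

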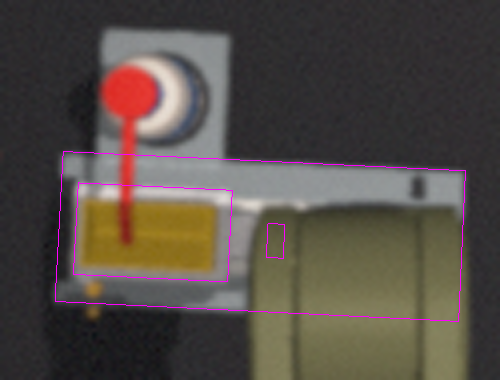

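The picture shows the base and tray outlines matching and the reservoir home under the spout (px 155,235 in the crop). Next I locate the cap precisely.

Run:
```python
from h import *
D=[471,126.2,-.066];print(place(*D,[115,60,220]))
for c,nr in(("top",(197,203)),("wrist",(467,325)),("side",(253,232))):
    i=camera_info(c);im=read_camera(c)
    m=hsv(im,(0,120,60),(10,255,255))|hsv(im,(170,120,60),(180,255,255))
    k=15 if c=="wrist" else 9
    m=cv2.morphologyEx(m.astype(np.uint8),cv2.MORPH_OPEN,cv2.getStructuringElement(cv2.MORPH_ELLIPSE,(k,k)))>0
    b,ce,n=blob(m,nr);r=cv2.boundingRect(b.astype(np.uint8));print(c,ce,n,r,plane(i,ce,218).round(1),plane(i,[r[0]+r[2]/2-.5,r[1]+r[3]/2-.5],218).round(1))
move([588.5,179,290])
```

```text
[[589.70674657 178.48487657 220.        ]]
top [196.62676056 202.88028169] 142 (190, 197, 14, 13) [[587.3 179.9 218. ]] [[586.9 180.3 218. ]]
wrist [469.9284394  280.15262741] 3787 (436, 186, 58, 155) [[544.9 177.  218. ]] [[527.7 169.9 218. ]]
side [253.68527919 233.5786802 ] 197 (246, 226, 17, 16) [[587.7 183.3 218. ]] [[586.9 182.8 218. ]]
move [0. 0. 0.] [-0.943  1.601  0.011] mm 223.0
```

Call:
carry_out:
  series: [0,0,0,-0.15,0.25,0,0,0,0,0,-0.32,0.55,0,0,0,0,0,-0.47,0.8,0,0]

```text
time_s: 19.2
eef_pos: [526.1, 88.3, 291.6]
tcp_rot: [0.036, 0.999, 0.0, 0.001]
contact_force: [0.3, -0.5, 0.3]
opening: -0.003
grasp_force: 0.0
```

Call:
carry_out:
  series: [0,0,0,-0.15,0.25,0,0,0,0,0,-0.32,0.55,0,0,0,0,0,-0.47,0.81,0,0,0,0,0,-0.47,0.81,0.1,0,0,0,0,-0.47,0.81,0.3,0,0,0,0,-0.47,0.81,0.45,0,0,0,0,-0.47,0.81,0.5,0,0,0,0,-0.47,0.81,0.5,0,0,0,0,-0.47,0.81,0.5,0]

```text
time_s: 19.95
eef_pos: [588.2, 179.9, 231.8]
tcp_rot: [0.035, 0.999, -0.0, -0.0]
contact_force: [0.8, -0.2, 0.4]
opening: 0.0
grasp_force: 0.0
```

Run:
```python
from h import *
s=sense();print(s["eef_pos"],s["contact_force"],s["joint_pos"].round(2));read_camera("top");s=sense();print(s["eef_pos"])
move([588,180,203])
```

```text
[588.2313926  179.92823652 231.78381649] [ 0.84435325 -0.16846868  0.40980551] [ 0.3   0.34 -0.01  1.22 -0.    0.37]
[588.72929912 180.07806139 232.53229405]
move [0. 0. 0.] [ 0.006 -0.001  0.246] mm 29.5
```

Call:
carry_out:
  series: [0,0,0,0,0,0.05,0,0,0,0,0,0,0.1,0,0,0,0,0,0,0.14,0,0,0,0,0,0,0.18,0,0,0,0,0,0,0.21,0,0,0,0,0,0,0.235,0,0,0,0,0,0,0.245,0,0,0,0,0,0,0.245,0,0,0,0,0,0,0.245,0]

```text
time_s: 20.75
eef_pos: [589.0, 180.2, 204.0]
tcp_rot: [0.035, 0.999, 0.0, 0.001]
contact_force: [-1.6, -1.2, 12.5]
opening: 0.002
grasp_force: 6.4
```

Call:
carry_out:
  series: [0,0,0,0,0,0.014,0,0,0,0,0,0,0.014,0,0,0,0,0,0,0.014,0]

```text
time_s: 21.0
eef_pos: [589.1, 180.2, 203.8]
tcp_rot: [0.035, 0.999, 0.001, 0.002]
contact_force: [-4.7, -1.8, 21.0]
opening: -0.005
grasp_force: 10.7
```

Call:
carry_out:
  series: [0,0,0,0,0,-0.05,0,0,0,0,0,0,-0.12,0,0,0,0,0,0,-0.2,0,0,0,0,0,0,-0.35,0,0,0,0,0,0,-0.55,0,0,0,0,0,0,-0.75,0,0,0,0,0,0,-0.75,0,0,0,0,0,0,-0.75,0]

```text
time_s: 21.67
eef_pos: [588.5, 180.2, 291.3]
tcp_rot: [0.035, 0.999, 0.0, 0.001]
contact_force: [0.3, -0.5, 0.6]
opening: 0.002
grasp_force: 0.0
```

Run:
```python
from h import *
s=sense();print(s["eef_pos"],s["contact_force"])
D=[471,126.2,-.066];h=place(*D,[0,-48,85])[0];print(h)
for c in("top","side"):
    read_camera(c);i=camera_info(c);print(c,[(round(d["p"],2),np.round(d["at"][::-1],1).tolist()) for d in place_of(c,"carriage_handle")[:1]],proj(i,h).round(1))
    im=read_camera(c);m=hsv(im,(40,80,40),(85,255,255));print(blob(m,proj(i,h-[0,0,20])[0])[1:])
    r=hsv(im,(0,120,60),(10,255,255))|hsv(im,(170,120,60),(180,255,255));r=cv2.morphologyEx(r.astype(np.uint8),cv2.MORPH_OPEN,np.ones((7,7)))>0
    print("red",blob(r,(253,233) if c=="side" else (197,203))[1:])
move([h[0],h[1],s["eef_pos"][2]])
```

```text
[588.46076012 180.24059027 291.27324985] [ 0.34105771 -0.54212218  0.64847454]
[467.83429947  78.30450606  85.        ]
top [(0.61, [233.1, 236.6])] [[233.3 239.6]]
(array([233.44444444, 239.88888889]), np.int32(27))
red (array([ 47.25399884, 304.14646367]), np.int32(5189))
side [(0.97, [300.0, 244.9])] [[300.2 241.8]]
(array([299.8 , 247.65]), np.int32(120))
red (array([253.11827957, 233.38172043]), np.int32(186))
move [0. 0. 0.] [ 0.935 -0.915 -0.017] mm 157.0
```

Call:
carry_out:
  series: [0,0,0,0.2,-0.2,0,0,0,0,0,0.45,-0.44,0,40,0,0,0,0.7,-0.68,0,40,0,0,0,0.935,-0.915,0,40,0,0,0,0.935,-0.915,0.2,40,0,0,0,0.935,-0.915,0.5,40,0,0,0,0.935,-0.915,0.8,40,0,0,0,0.935,-0.915,1,40,0,0,0,0.935,-0.915,1,40,0,0,0,0.935,-0.915,1,40]

```text
time_s: 22.8
eef_pos: [467.1, 78.2, 169.3]
tcp_rot: [0.035, 0.999, -0.0, -0.002]
contact_force: [0.7, -0.8, 1.2]
opening: 0.471
grasp_force: 0.0
```

Run:
```python
from h import *
s=sense();print(s["eef_pos"],s["opening"],s["joint_pos"].round(2))
i=camera_info("wrist");im=read_camera("wrist");h=np.array([467.8,78.2,85])
print([(round(d["p"],2),np.round(d["at"][::-1],1).tolist()) for d in place_of("wrist","carriage_handle")[:1]],proj(i,h).round(1))
move([467.8,78.2,51],np.pi-.066)
```

```text
[467.11407344  78.18587585 169.32388966] 0.4707315107129142 [ 0.17  0.12 -0.44  1.02 -0.    0.24]
[(0.89, [252.5, 198.5])] [[251.9 199.8]]
move [ 0.     0.001 -0.003] [ 0.016 -0.005  1.006] mm 120.7
```

Call:
carry_out:
  series: [0,0,0,0,0,0.2,40,0,0,0,0,0,0.45,40,0,0,0,0,0,0.65,40,0,0,0,0,0,0.82,40,0,0,0,0,0,0.93,40,0,0,0,0,0,0.98,40,0,0,0,0,0,0.99,40,0,0,0,0,0,0.99,40]

```text
time_s: 23.57
eef_pos: [469.8, 78.7, 52.6]
tcp_rot: [0.035, 0.999, 0.0, 0.001]
contact_force: [-0.1, 0.6, 1.5]
opening: 0.468
grasp_force: 0.0
```

Call:
carry_out:
  series: [0,0,0,0,0,0,8,0,0,0,0,0,0,8,0,0,0,0,0,0,8,0,0,0,0,0,0,8,0,0,0,0,0,0,8,0,0,0,0,0,0,8,0,0,0,0,0,0,8,0,0,0,0,0,0,8]
  grip_force: 40

```text
time_s: 24.23
eef_pos: [469.8, 78.1, 52.8]
tcp_rot: [0.035, 0.999, -0.0, 0.001]
contact_force: [-0.1, -2.7, 5.2]
opening: 0.157
grasp_force: 41.3
```

Call:
carry_out:
  series: [0,0,0,0,-0.02,0,8,0,0,0,0,-0.04,0,8,0,0,0,0,-0.06,0,8,0,0,0,0,-0.09,0,8,0,0,0,0,-0.12,0,8,0,0,0,0,-0.16,0,8,0,0,0,0,-0.21,0,8,0,0,0,0,-0.27,0,8,0,0,0,0,-0.33,0,8,0,0,0,0,-0.38,0,8,0,0,0,0,-0.4,0,8,0,0,0,0,-0.4,0,8]

```text
time_s: 25.23
eef_pos: [466.7, 30.1, 52.8]
tcp_rot: [0.035, 0.999, 0.0, 0.002]
contact_force: [-1.0, -0.7, 5.9]
opening: 0.155
grasp_force: 41.7
```

Call:
carry_out:
  series: [0,0,0,0,-0.04,0,8,0,0,0,0,-0.1,0,8,0,0,0,0,-0.18,0,8,0,0,0,0,-0.27,0,8,0,0,0,0,-0.36,0,8,0,0,0,0,-0.45,0,8,0,0,0,0,-0.54,0,8,0,0,0,0,-0.62,0,8,0,0,0,0,-0.7,0,8,0,0,0,0,-0.76,0,8,0,0,0,0,-0.79,0,8,0,0,0,0,-0.8,0,8]

```text
time_s: 26.23
eef_pos: [460.4, -66.0, 52.8]
tcp_rot: [0.035, 0.999, 0.0, 0.002]
contact_force: [2.5, 1.8, 6.6]
opening: 0.156
grasp_force: 41.7
```

Call:
carry_out:
  series: [0,0,0,0,-0.02,0,8,0,0,0,0,-0.035,0,8,0,0,0,0,-0.05,0,8,0,0,0,0,-0.06,0,8,0,0,0,0,-0.07,0,8,0,0,0,0,-0.07,0,8,0,0,0,0,-0.07,0,8]

```text
time_s: 26.82
eef_pos: [460.1, -71.7, 52.7]
tcp_rot: [0.034, 0.999, 0.003, 0.002]
contact_force: [3.4, 9.8, 6.7]
opening: 0.156
grasp_force: 41.6
```

Call:
carry_out:
  series: [0,0,0,0,-0.012,0,8,0,0,0,0,-0.012,0,8,0,0,0,0,0.01,0,8,0,0,0,0,0.014,0,8,0,0,0,0,0.014,0,8]

```text
time_s: 27.23
eef_pos: [460.1, -71.7, 52.7]
tcp_rot: [0.035, 0.999, 0.0, 0.002]
contact_force: [3.0, 3.1, 6.1]
opening: 0.16
grasp_force: 41.7
```

Call:
carry_out:
  series: [0,0,0,0,0,0,20,0,0,0,0,0,0,40,0,0,0,0,0,0,40,0,0,0,0,0,0,40,0,0,0,0,0,0,40,0,0,0,0,0,0,40]

```text
time_s: 27.73
eef_pos: [457.7, -72.0, 51.2]
tcp_rot: [0.035, 0.999, -0.0, -0.0]
contact_force: [-0.3, -0.3, -0.6]
opening: 0.472
grasp_force: 0.0
```

Call:
carry_out:
  series: [0,0,0,0,0,-0.1,40,0,0,0,0,0,-0.25,40,0,0,0,0,0,-0.45,40,0,0,0,0,0,-0.7,40,0,0,0,0,0,-0.95,40,0,0,0,0,0,-1,40]

```text
time_s: 28.23
eef_pos: [460.5, -72.4, 175.9]
tcp_rot: [0.035, 0.999, -0.0, 0.003]
contact_force: [0.7, 0.1, 1.1]
opening: 0.468
grasp_force: 0.0
```

Call:
carry_out:
  series: [0,0,0,0,-0.25,0,40,0,0,0,0,-0.5,-0.1,40,0,0,0,0,-0.8,-0.3,40,0,0,0,0,-1,-0.5,40,0,0,0,0,-1,-0.6,40,0,0,0,0,-1,-0.6,40,0,0,0,0,-1,-0.6,40]

```text
time_s: 28.82
eef_pos: [449.7, -191.9, 243.3]
tcp_rot: [0.036, 0.999, -0.0, 0.0]
contact_force: [-0.1, 0.0, -0.9]
opening: 0.471
grasp_force: 0.0
```

Run:
```python
from h import *
D=[471,126.2,-.066];s=sense();print(s["eef_pos"],s["contact_force"],s["time_s"])
o=[]
T=np.array(boxpts(56,110,45))+[0,-90,30]
for c,(r0,r1,c0,c1) in(("top",(185,280,165,300)),("side",(190,330,225,345))):
    i=camera_info(c);im=read_camera(c)
    h=place(*D,[0,-198,85 if c=="top" else 60])[0];print(c,blob(hsv(im,(40,80,40),(85,255,255)),proj(i,h)[0])[1:],proj(i,h))
    a=im[r0:r1,c0:c1,::-1].copy();a=cv2.resize(a,None,fx=3,fy=3,interpolation=cv2.INTER_CUBIC)
    for p,col in(([[-65,145,12],[65,145,12],[65,-205,12],[-65,-205,12]],(255,0,255)),([[-39,-24,38],[39,-24,38],[39,-156,38],[-39,-156,38]],(0,255,0)),(T[[1,5,7,3]],(0,0,255))):
        cv2.polylines(a,[((proj(i,place(*D,p))+.5-[c0,r0])*48).astype(np.int32)],True,col,1,shift=4)
    o.append(cv2.copyMakeBorder(a,0,430-a.shape[0],0,0,cv2.BORDER_CONSTANT))
cv2.imwrite("pics/f.png",np.hstack(o))
```

```text
[ 449.65024305 -191.91240145  243.25739602] [-0.1303678   0.02196379 -0.94675939] 28.8167
top (array([278.91666667, 242.30555556]), np.int32(36)) [[278.52791124 241.81062506]]
side (array([309.14503817, 212.86259542]), np.int32(131)) [[309.32577581 212.53901499]]
```

View pics/f.png

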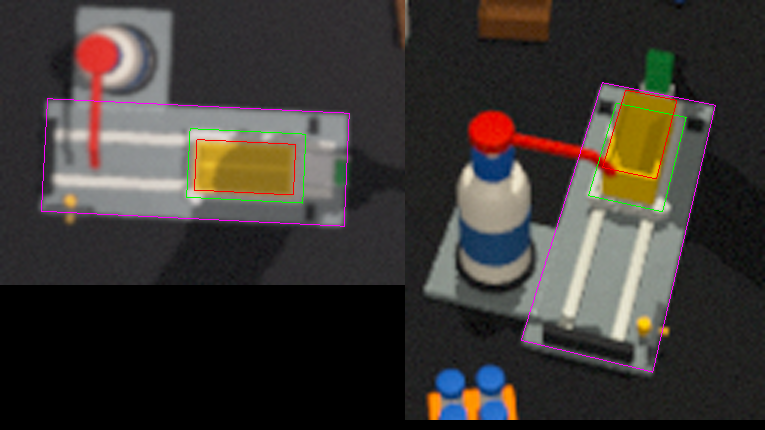

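The final picture shows the carriage at the loading stop, with the handle flush with the base end at px (340,170). The reservoir is flat inside the tray outline at (245,167), the cap is up, and the gripper is clear. I'm handing the job in.

```bash
python3 -c "from cell import *;print(job_done())"
```

```text
the job is handed in; nothing more can be done
None
```

I handed the job in at about 29 s of the 72 s allowed: the yellow reservoir went in the tray, the carriage went home, the pump was pressed once, and the carriage was pulled back to the loading stop and released. `job_done()` returned no verdict.

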